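# Fold away the three-leaf splash guard

## Robot

A 6-joint arm with a two-finger parallel gripper is mounted at the origin on the work surface. World frame = base frame: x ahead of the robot, y to its left, z up, the work surface at z = 0. Lengths are in mm, angles in rad, forces in N, time in s.
With the tool pointing down it reaches from about 275 to 750 mm from the base axis. Payload 10.2 kg.
Tool frame: the origin (TCP) lies between the finger pads; the fingertips stand 17 mm ahead of it and the grasp point (between the pads) lies 2 mm behind it (tips_ahead is the distance from the TCP to the fingertips, in mm); z points along the fingers, y is the line along which they close (so a half turn about z gives the same grasp; the last joint's range is limited). The gripper opens to 85 mm and grips with 20 to 120 N. Pads are 22 mm wide; open, the fingers measure 114 mm over their backs; the gripper's body (76 mm by 85 mm) begins 54 mm behind the grasp point. The pads swing forward as they close: fully open they stand 13 mm farther back than shut.
Start: joints at [-1.422, 0.313, 1.498, -0, 1.331, -0.223], TCP at [190.717, -489.141, 248.294] pointing down, gripper open.
Joint ranges: [-2.94, 2.94], [-0.97, 2.17], [0.19, 2.56], [-1.23, 4.37], [0.02, 3.11], [-2.88, 2.88]. Speed limits (rad/s): [2.39, 2.39, 3.01, 3.14, 3.14, 3.14].

## Interface

Orientations are given as a unit quaternion [w, x, y, z].
In Python, from rig import sense, capture, finish_job, boxes_of, tips_ahead gives the robot as it stands.
- The arm moves only by the tool drive_tool, never from a script. Its argument "commands" is text: rows parted by semicolons, each of 7 numbers parted by spaces: the shift along the world's x, y, z in units of 0.1 m (1.0 is 0.1 m), then the turn, a rotation vector about the world's x, y, z in units of pi/4 rad (1.0 is pi/4 rad), then the opening in per cent of the stroke, from 0 (shut) to 100 (fully open). A call has 1 to 20 rows; each row shifts and turns the commanded pose from where the row before left it; what a row does not reach is not made up. A row lasts 1/12 s, in which the tool goes at most 41.7 mm and 7.16 degrees, less where a joint would pass 70% of its speed; a pose out of reach is approached as far as the arm can. A call with a number of a shift or a turn outside -1 to 1 is refused whole. A call with a gripper value outside its range is refused whole. The fingers move at their own pace and stop on an object; "force" is the grip in N (left out, the last holds). Time passes only in rows, so rows that do not move let the fingers close. It gives the time, the measured TCP pose, the force, the opening and the grip force at its end, in the units of the state.
- sense(): the state, without advancing time (a new reading comes with each control period).
- capture(name): name is "scene" or "side" or "wrist"; returns a dict with "pixels" (384x512x3 uint8, blue, green, red), "fov_y" (degrees; the focal length in pixels is half the picture's height over the tangent of half this angle, whatever the lens; pixels are square), "cx", "cy" (the principal point, pixels), "position" and "attitude" of the camera in the world; the wrist camera has in their place "tool_from_camera" (4x4, takes a point from camera to tool coordinates, whose origin is the TCP and whose axes are the flange's). Camera axes: x right, y down, z forward; pixel columns grow to the right and rows downward; lengths in mm; the calibration is good to about 2 mm. A picture is of the moment at which its call begins: read the wrist's pose just before it. There is no depth.
- finish_job(): hands the job in; it is judged then, once.
Trained networks look in a picture, given as the dict that the camera call returned (one of the last four; its "shot" number tells which), for a name from the list of things; names that differ only in an ending like _2 or _b are one class to them, and where a whole thing is asked for, a point or a joint stands for the part that bears it (a point fixed in the world has none). Each returns a list of dicts, best first, with "confidence" (0 to 1); they miss things now and then, are a little off and sometimes report something else, mostly with a low value. They report only what shows in the picture. A call takes as long as a camera call.
- boxes_of(picture, name): "position" ([column, row] in pixels, amid what is visible of it).
The state is a dict: "time_s": time; "joints": joint angles; "dq": joint speeds; "tau": joint torques, N m; "eef_pos": TCP position; "ee_rot": TCP orientation; "force": force on the tool from outside, world axes, zero at the start; "wrist_torque": the same for the moment, N m; "grip_width": opening from 0.0 (shut) to 1.0 (fully open); "grip_force": force on a finger pad.
Only numpy, scipy, OpenCV 4.12 (cv2) and the standard library are available. Lean on these libraries where they do the work, as an engineer would, in place of code of your own. Each camera call takes 0.05 s, during which the arm holds its last target. There are 200 camera calls.

## Task

Fold the jointed steel splash guard on the chopping board away, leaf by leaf from its free end: first the end leaf right back onto the middle leaf, while the middle leaf still stands well open and the first leaf still stands out from the rail; then these two right back onto the first leaf, with that leaf still out from the rail; and last swing the folded pack home, flat along the back rail. Leave everything standing around it where it is and do not tip anything over.

Things in the scene. Friction and masses are not known exactly. Their poses are not given: they have to be found in the camera images.
- station: Fixed white chopping board 335 x 370 x 15 mm with a steel post (20 mm diameter, top 90 mm over the bench) and a back rail. Origin: on the bench under the post's axis. Board: x -295 to +40, y -240 to +130 mm. Rail: upright plate, y +7.5 to -157.5, x +14 to +22 mm, top 72 mm over the bench. Its -x is the open side, roughly towards the robot; yawed up to 17 degrees either way.
- post (a point): Point on the post's axis (hinge of leaf A), 80 mm over the bench; its axes are the station's. The guard is a chain from here: first leaf A (140 mm from hinge axis to hinge axis), middle leaf B (125 mm), end leaf C (105 mm); upright steel plates 6 mm thick, from 20 to 80 mm over the bench.
- leaf_a (a joint): Hinge of leaf A on the post (rad). 0 = home: A runs from the post along station -y, parallel to the rail, 11 mm clear of it; grows as its far end swings towards station -x (clockwise from above). Stops at 0 and 1.2. Stiff: about 0.9 N m of friction, stays where left. Pushing B's outer face near hinge_ab when B is at its 0 stop swings the pack home.
- leaf_b (a joint): Hinge A-B (rad). 0 = folded: B lies back along A on A's front side (away from the rail), centre planes 20 mm apart, leaving a slot for C between them; grows counter-clockwise from above; 3.14 would be in line with A. Stops at 0 and 2.8. About 0.26 N m of friction, stays where left. Folding B with C still open jams C against A.
- leaf_c (a joint): Hinge B-C (rad). 0 = folded: C lies back on that face of B which looks at A when B is folded, centre planes 10 mm apart, so it ends between A and B; grows counter-clockwise from above; 3.14 would be in line with B. Stops at 0 and 2.8. Light: about 0.07 N m of friction, stays where left.
- hinge_ab (a point): Point on the vertical axis of hinge A-B, 80 mm over the bench. Its axes turn with leaf B (z up): B runs from here 125 mm along +y to hinge_bc, its 6 mm plate centred at x = -10 mm. Its outer face, the one to push to fold it, looks to -x.
- hinge_bc (a point): Point on the vertical axis of hinge B-C, 80 mm over the bench. Its axes turn with leaf C (z up): C runs from here 105 mm along -y to its free end, its 6 mm plate centred at x = +5 mm. The face to push to fold it looks to +x.
- leaf_c_end (a point): Top corner of the free end of leaf C, middle of its thickness, 80 mm over the bench.
- salt_pot: Bystander on the board: small open steel pot, 56 mm across, 58 mm tall. Origin of every bystander: centre of its underside.
- spice_jar: Bystander on the board: glass jar, 52 mm across, 85 mm tall.
- paste_tin: Bystander on the board: tin, 56 mm across, 70 mm tall.
- weight: Bystander on the board: knobbed brass weight, 44 mm across, 56 mm tall.
- bowl: Bystander on the bench: steel bowl, 130 mm across, 60 mm tall.
- tub: Bystander on the bench: clear open tub, 120 x 90 x 65 mm tall.
- oil: Bystander on the bench: green glass bottle, 66 mm across, 190 mm tall.
- spatula: Bystander lying on the bench: spatula 240 mm long, along its x.

How it is judged:
By the outcome, as a careful person would: the job done as asked, in the order asked, and still so for the second after the job is handed in, with the robot touching nothing.
It also fails if it takes over 72 s, if anything falls off the work surface, if the arm or the gripper's body presses on something with over 40 N, if the wrist force passes 120 N, or if a joint passes its speed limit or range.

## Working session

There is one attempt and no reset: what is moved stays moved. The work goes in short steps, Python scripts to look and compute and a tool call to move; the robot and the scene stay as the last step left them, time stands still between calls to the robot, and variables do not carry over. Pictures are saved under pics/ and viewed, at most 10 in all, crops included, and the job is handed in when it is done.

Besides the shell and the picture viewer there is one more tool, called after ">>>" as a command line: name --argument value ..., lists and objects as JSON in quotes. drive_tool: Moves the arm, as the interface text tells. Shifts and turns lie within -1 to 1; 1 stands for 0.1 m of shift or pi/4 rad of turn. Its arguments: {"type":"object","properties":{"commands":{"type":"string"},"force":{"type":"number"}},"required":["commands"]}

```bash
mkdir -p pics; ls
cat > h.py <<'E'
import numpy as np, cv2
from scipy.spatial.transform import Rotation as R
from rig import sense, capture, boxes_of
def att(p):
    a=np.array(p["attitude"]); return a[:3,:3] if a.ndim==2 else R.from_quat(a,scalar_first=True).as_matrix()
def pose(p,s=None):
    if "position" in p: return np.array(p["position"]),att(p)
    T=np.array(p["tool_from_camera"]);Rt=R.from_quat(s["ee_rot"],scalar_first=True).as_matrix()
    return Rt@T[:3,3]+np.array(s["eef_pos"]),Rt@T[:3,:3]
def f(p): return p["pixels"].shape[0]/2/np.tan(np.radians(p["fov_y"])/2)
def onz(p,uv,z,s=None):
    c,A=pose(p,s);d=A@np.array([(uv[0]-p["cx"])/f(p),(uv[1]-p["cy"])/f(p),1.])
    return c+d*(z-c[2])/d[2]
def proj(p,X,s=None):
    c,A=pose(p,s);q=(np.atleast_2d(X)-c)@A; return q[:,:2]/q[:,2:]*f(p)+[p["cx"],p["cy"]]
E
python3 - <<'E'
from h import *
Z=dict(post=80,hinge_ab=80,hinge_bc=80,leaf_c_end=80,salt_pot=29,spice_jar=42,paste_tin=35,weight=28,bowl=30,tub=32,oil=95,spatula=5)
for n in ("scene","side"):
    p=capture(n);cv2.imwrite(f"pics/{n}0.png",p["pixels"])
    print(n,p["position"],p["attitude"],p["fov_y"],p["cx"],p["cy"])
    for k,z in Z.items():
        for b in boxes_of(p,k)[:2]: print(k,np.round(b["position"]),round(b["confidence"],2),onz(p,b["position"],z+(15 if k in("salt_pot","spice_jar","paste_tin","weight") else 0)).round())
E
```

```text
pics
scene [1140.83553525 1090.6232703  1188.94269546] [-0.09986776  0.22550261  0.88471672 -0.39553929] 42.336207110089056 259.4648463989136 186.4961632849552
post [260. 200.] 0.91 [582.  62.  80.]
post [229. 122.] 0.39 [ 472. -391.   80.]
hinge_ab [271. 189.] 0.76 [524.  33.  80.]
hinge_bc [284. 202.] 0.53 [518. 107.  80.]
leaf_c_end [281. 206.] 0.68 [536. 117.  80.]
salt_pot [242. 222.] 0.84 [662.  89.  44.]
salt_pot [286. 203.] 0.63 [494.  81.  44.]
paste_tin [239. 169.] 0.52 [ 554. -146.   50.]
weight [307. 224.] 0.54 [483. 194.  43.]
bowl [281. 304.] 0.82 [705. 411.  30.]
tub [230. 122.] 0.94 [ 442. -451.   32.]
tub [267. 192.] 0.63 [517.  -7.  32.]
oil [173. 140.] 0.72 [ 715. -364.   95.]
oil [282. 200.] 0.4 [526. 108.  95.]
spatula [347. 288.] 0.68 [497. 440.   5.]
side [106.69790357 799.91044882 746.12419251] [ 0.11435196 -0.23272127  0.85807441 -0.44325247] 48.63119932513032 251.51895898429362 193.70936558160636
post [254. 224.] 0.74 [498.  96.  80.]
post [249. 263.] 0.21 [442. 218.  80.]
hinge_ab [252. 230.] 0.97 [492. 120.  80.]
hinge_ab [245. 203.] 0.64 [562.  33.  80.]
hinge_bc [246. 232.] 0.89 [501. 131.  80.]
leaf_c_end [244. 234.] 0.6 [501. 140.  80.]
salt_pot [195. 212.] 0.73 [682.  94.  44.]
salt_pot [275. 132.] 0.65 [ 712. -429.   44.]
spice_jar [321. 204.] 0.69 [399. -97.  57.]
weight [247. 263.] 0.72 [463. 188.  43.]
weight [168. 354.] 0.6 [471. 468.  43.]
bowl [ 91. 288.] 0.92 [728. 418.  30.]
tub [347. 156.] 0.94 [ 437. -421.   32.]
oil [276. 131.] 0.59 [ 668. -345.   95.]
oil [321. 204.] 0.17 [382. -45.  95.]
spatula [165. 354.] 0.72 [495. 452.   5.]
spatula [194. 213.] 0.2 [714.  60.   5.]
```

Run:
```python
import cv2
a=cv2.imread("pics/scene0.png")[130:270,180:380];b=cv2.imread("pics/side0.png")[130:310,150:390]
cv2.imwrite("pics/a.png",cv2.resize(a,(800,560),interpolation=cv2.INTER_CUBIC));cv2.imwrite("pics/b.png",cv2.resize(b,(800,600),interpolation=cv2.INTER_CUBIC))
```

```text
(no output)
```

View pics/a.png

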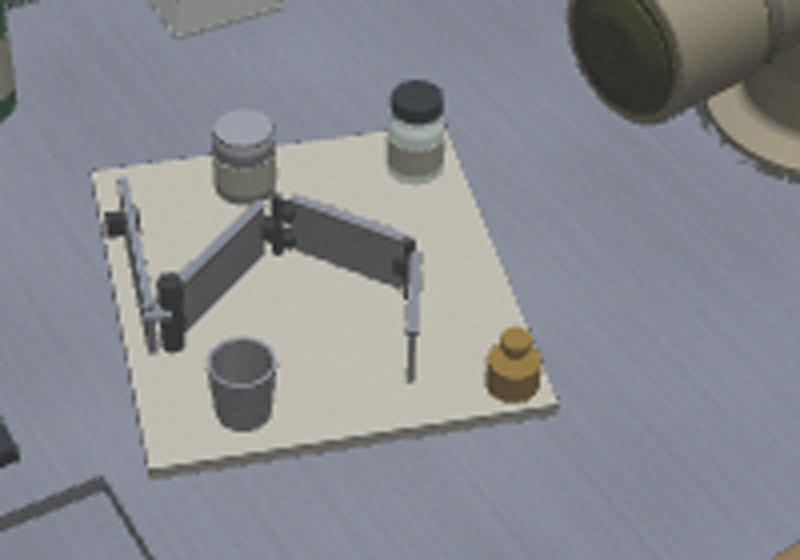

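View pics/b.png

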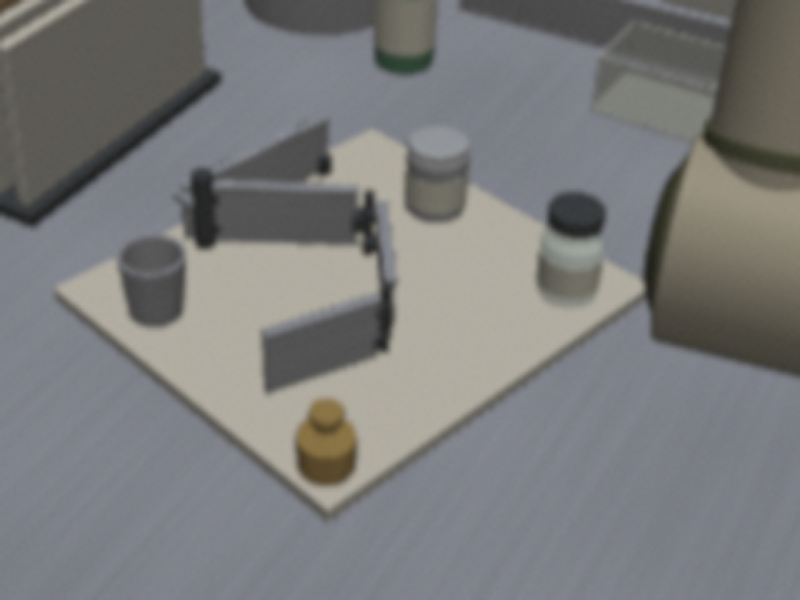

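```bash
cat >> h.py <<'E'
def rot(t): return np.array([[np.cos(t),-np.sin(t)],[np.sin(t),np.cos(t)]])
def chain(v):
    x,y,w,a,b,c=v;P=np.array([x,y]);RA=rot(w-a);RB=rot(w-a+b);RC=rot(w-a+b+c)
    ab=P+RA@[-10,-140];bc=ab+RB@[-5,125];ce=bc+RC@[5,-105]
    return dict(P=P,ab=ab,bc=bc,ce=ce,S=rot(w),RA=RA,RB=RB,RC=RC)
E
cat > fit.py <<'E'
from h import *
from scipy.optimize import least_squares
ps=capture("scene");pd=capture("side")
def model(v):
    k=chain(v);L=[]
    for q in [(40,-240),(-295,-240),(-295,130),(40,130)]: L.append([*(k["P"]+k["S"]@q),15])
    L+=[[*k["P"],90],[*k["ce"],80],[*k["ce"],20],[*k["ab"],80],[*k["bc"],80]]
    return np.array(L)
uS=np.array([(93,172),(443,130),(557,405),(150,468),(172,275),(413,331),(410,381),(277,203),(410,243)])/4+[180,130]
uD=np.array([(372,130),(645,288),(330,512),(57,292),(203,172),(264,330),(266,390),(370,200),(385,295)])*.3+[150,130]
r=lambda v:np.concatenate([proj(ps,model(v))-uS,proj(pd,model(v))-uD]).ravel()
s=least_squares(r,[580,60,0,.8,1.5,1.5],loss="soft_l1")
print(s.x.round(3),abs(r(s.x)).reshape(2,9,2).round(1).tolist())
k=chain(s.x);print({q:k[q].round(1) for q in("P","ab","bc","ce")})
np.save("v.npy",s.x)
for n,z in dict(salt_pot=44,spice_jar=57,paste_tin=50,weight=43).items():
    for p in(ps,pd):
        for b in boxes_of(p,n)[:2]: print(n,b["position"],round(b["confidence"],2),onz(p,b["position"],z).round())
# by hand: body centres
H=dict(salt=((242,385),(153,282)),jar=((416,132),(571,248)),tin=((244,157),(437,175)),weight=((513,375),(327,455)))
for n,(a,b) in H.items():
    z=dict(salt=44,jar=57,tin=50,weight=32)[n]
    print(n,onz(ps,np.array(a)/4+[180,130],z).round(),onz(pd,np.array(b)*.3+[150,130],z).round())
E
python3 fit.py
```

```text
[ 6.89687e+02  8.61000e+00 -2.93000e-01  2.03200e+00 -8.25800e+00
  5.07000e-01] [[[0.1, 1.3], [0.8, 2.6], [1.0, 1.0], [0.1, 0.7], [0.4, 0.4], [0.0, 1.0], [0.2, 0.4], [14.6, 30.4], [3.0, 1.2]], [[0.2, 1.3], [2.1, 1.3], [1.4, 0.6], [2.0, 2.0], [0.9, 0.3], [0.3, 0.0], [0.4, 0.4], [43.0, 25.0], [2.1, 0.9]]]
{'P': array([689.7,   8.6]), 'ab': array([594.6, 111.8]), 'bc': array([482. ,  57.2]), 'ce': array([541.8, 143.7])}
salt_pot [241.9, 224.0] 0.75 [666.  98.  44.]
salt_pot [195.8, 211.1] 0.98 [681.  91.  44.]
spice_jar [283.8, 162.6] 0.84 [399. -92.  57.]
spice_jar [321.8, 205.7] 0.62 [394. -88.  57.]
spice_jar [253.9, 219.3] 0.5 [522.  56.  57.]
paste_tin [281.6, 181.5] 0.82 [ 544. -147.   50.]
weight [310.4, 224.1] 0.53 [474. 202.  43.]
weight [248.0, 264.2] 0.72 [461. 190.  43.]
salt [675. 104.  44.] [672. 103.  44.]
jar [400. -90.  57.] [397. -93.  57.]
tin [ 548. -140.   50.] [ 543. -141.   50.]
weight [473. 189.  32.] [462. 187.  32.]
```

```bash
sed -i 's/\[580,60,0,.8,1.5,1.5\],loss="soft_l1"/[680,20,-.2,.8,2.2,2.0]/' fit.py; python3 fit.py | head -12
```

```text
[ 6.89071e+02  1.06160e+01 -2.91000e-01  8.00000e-01  1.67800e+00
  1.95000e+00] [[[0.1, 1.0], [1.0, 2.5], [1.5, 0.9], [0.4, 0.3], [0.0, 0.7], [0.1, 0.6], [0.3, 0.0], [1.1, 1.5], [1.6, 0.9]], [[0.5, 1.1], [2.0, 1.0], [1.2, 0.0], [2.2, 1.4], [1.2, 0.1], [0.9, 0.3], [1.0, 0.7], [0.8, 1.6], [0.6, 1.7]]]
{'P': array([689.1,  10.6]), 'ab': array([560.3, -45.1]), 'bc': array([486.9,  56.1]), 'ce': array([542.4, 145.4])}
salt_pot [240.7, 224.0] 0.81 [670.  96.  44.]
salt_pot [197.5, 210.2] 0.87 [680.  86.  44.]
spice_jar [284.5, 162.1] 0.71 [396. -93.  57.]
spice_jar [174.3, 142.2] 0.18 [ 702. -398.   57.]
spice_jar [321.6, 205.6] 0.88 [395. -88.  57.]
paste_tin [281.9, 179.0] 0.81 [ 549. -159.   50.]
weight [308.2, 222.0] 0.52 [475. 191.  43.]
weight [248.0, 265.2] 0.78 [459. 193.  43.]
salt [675. 104.  44.] [672. 103.  44.]
```

>>> drive_tool --commands "0.2 0.28 0.05 0 0 0 0;0.2 0.28 0.05 0 0 0 0;0.2 0.28 0.05 0 0 0 0;0.2 0.28 0.05 0 0 0 0;0.2 0.28 0.05 0 0 0 0;0.2 0.28 0.05 0 0 0 0;0.2 0.28 0.05 0 0 0 0;0.2 0.28 0.05 0 0 0 0;0.2 0.28 0.05 0 0 0 0;0.2 0.28 0.05 0 0 0 0;0.2 0.28 0.05 0 0 0 0;0.2 0.28 0.05 0 0 0 0;0.2 0.28 0.05 0 0 0 0;0.2 0.28 0.05 0 0 0 0;0.2 0.28 0.05 0 0 0 0;0.2 0.28 0.05 0 0 0 0;0.2 0.28 0.05 0 0 0 0;0 0 0 0 0 0 0;0 0 0 0 0 0 0"

```text
time_s: 3.88
eef_pos: [531.1, -12.1, 333.0]
ee_rot: [-0.0, 0.983, 0.186, -0.0]
force: [-0.6, 0.5, 0.4]
grip_width: -0.001
grip_force: 0.0
```

Run:
```python
from h import *
from rig import tips_ahead
s=sense();p=capture("wrist");cv2.imwrite("pics/w0.png",p["pixels"])
T=np.array(p["tool_from_camera"]);print(T.round(2).tolist(),p["fov_y"],s["eef_pos"],s["ee_rot"],s["joints"],s["grip_width"],s["force"]);
try: print(tips_ahead())
except Exception as e: print(tips_ahead,e)
for n in("post","hinge_ab","hinge_bc","leaf_c_end"):
    for b in boxes_of(p,n)[:2]: print(n,np.round(b["position"],1),round(b["confidence"],2),onz(p,b["position"],80,s).round(1))
k=chain(np.load("v.npy"))
print(proj(p,[[*k[q],80] for q in("P","ab","bc","ce")],s).round())
```

```text
[[-0.0, -0.96, -0.29, 73.71], [1.0, -0.0, 0.0, 0.09], [-0.0, -0.29, 0.96, -125.08], [0.0, 0.0, 0.0, 1.0]] 59.992837511900255 [531.10287113 -12.05965408 333.02225379] [-7.56720961e-06  9.82529568e-01  1.86106482e-01 -1.59768623e-04] [-2.43357316e-01  2.82515088e-01  1.31972762e+00 -1.19671879e-04
  1.53964664e+00  9.53046953e-01] -0.0006717842788969694 [-0.5944202   0.48307562  0.42346888]
17.0 'float' object is not callable
post [267.6 113.4] 0.82 [579.1  -2.7  80. ]
post [198.7 149.5] 0.16 [512.8  55.8  80. ]
hinge_ab [199.9 146.5] 0.69 [516.6  55.6  80. ]
hinge_bc [168.4 125.6] 0.9 [526.   95.9  80. ]
leaf_c_end [168.  126.7] 0.85 [524.7  96.   80. ]
[[296.   5.]
 [296. 143.]
 [191. 170.]
 [129.  95.]]
```

View pics/w0.png

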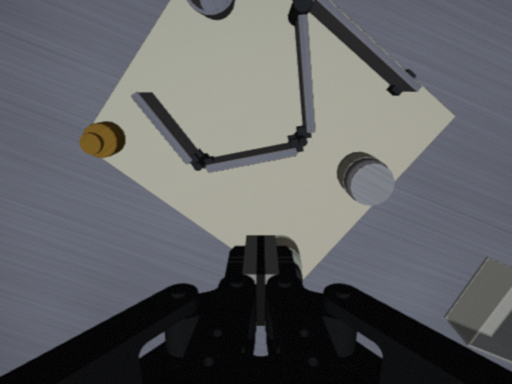

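Run:
```python
import cv2
a=cv2.imread("pics/w0.png")[0:180,120:330]
cv2.imwrite("pics/w0c.png",cv2.convertScaleAbs(cv2.resize(a,(700,600),interpolation=cv2.INTER_CUBIC),alpha=1.4))
```

```text
(no output)
```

View pics/w0c.png

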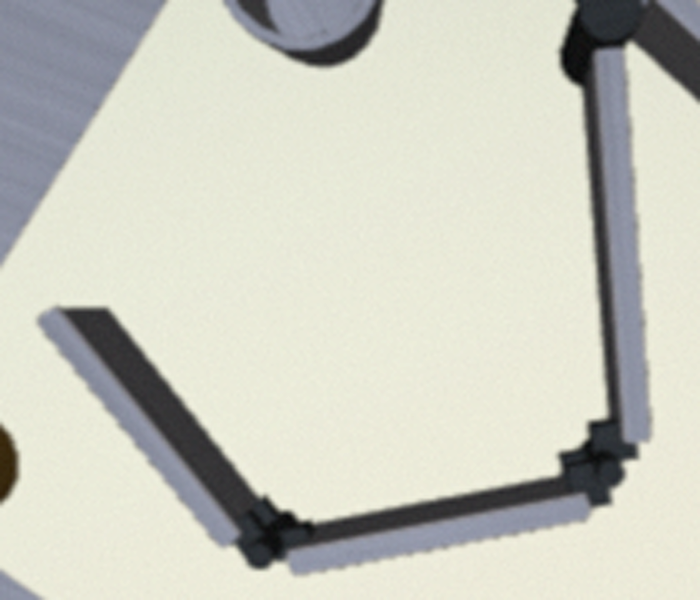

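```bash
cat > fit2.py <<'E'
from h import *
from scipy.optimize import least_squares
import pickle
s=sense();p=capture("wrist");ps=capture("scene");pd=capture("side")
sc=lambda *q:np.array(q)/3.3333+[120,0]
oA=sc((609,50),(636,438));oB=sc((295,563),(586,508));oC=sc((48,315),(228,540))
oP=sc((612,12));oE=sc((48,315));oab=sc((603,470));obc=sc((260,547))
def perp(o,a,b):
    n=np.array([-(b-a)[1],(b-a)[0]]);return (o-a)@n/np.linalg.norm(n)
def leaf(O,Rm,x,y0,y1): return [[*(O+Rm@[x,y]),80] for y in(y0,y1)]
uS=np.array([(93,172),(443,130),(557,405),(150,468)])/4+[180,130]
uD=np.array([(372,130),(645,288),(330,512),(57,292)])*.3+[150,130]
wc=np.array([[455,116]]) # board corner (40,-240)
def r(v):
    k=chain(v)
    g=lambda X:proj(p,X,s)
    a=g(leaf(k["P"],k["RA"],0,0,-130));b=g(leaf(k["ab"],k["RB"],-10,0,120));c=g(leaf(k["bc"],k["RC"],5,0,-105))
    bd=np.array([[*(k["P"]+k["S"]@q),15] for q in [(40,-240),(-295,-240),(-295,130),(40,130)]])
    return np.concatenate([perp(oA,*a),perp(oB,*b),perp(oC,*c),(g([[*k["P"],90]])-oP).ravel(),(g([[*k["ce"],80]])-oE).ravel(),
      .5*(g([[*k["ab"],82]])-oab).ravel(),.5*(g([[*k["bc"],82]])-obc).ravel(),.3*(proj(ps,bd)-uS).ravel(),.3*(proj(pd,bd)-uD).ravel(),(g(bd[:1])-wc).ravel()])
q=least_squares(r,np.load("v.npy"));np.save("v.npy",q.x)
print(q.x.round(3),r(q.x).round(1));k=chain(q.x);print({m:k[m].round(1) for m in("P","ab","bc","ce")})
E
python3 fit2.py
```

```text
[ 6.91115e+02  2.48400e+00 -2.95000e-01  7.86000e-01  1.64200e+00
  2.00400e+00] [-0.3  0.4  0.5  0.3  0.   0.1 -0.8 -1.3 -0.8 -0.9  1.3  0.9 -0.3  1.7
 -0.3 -0.7 -0.1 -1.  -0.1 -0.6 -0.4 -0.6  0.1 -0.7  0.7 -0.7 -0.2 -0.8
 -0.3 -1.   0.8  0.8]
{'P': array([691.1,   2.5]), 'ab': array([562.9, -54.6]), 'bc': array([492.1,  48.5]), 'ce': array([545.1, 139.3])}
```

```bash
cat > plan.py <<'E'
from h import *
import sys
TY=np.radians(21.4)
def fing(O,ang,side,face,y):   # finger centre touching face (x=face, looking to side*x) at leaf-frame y
    n=ang; h=11*abs(np.cos(n-TY))+14.5*abs(np.sin(n-TY))
    return lambda gap=0: O+rot(ang)@[face+side*(h+gap),y]
def steps(W,start):
    W=[start]+list(W);D=np.diff(np.array(W),axis=0)/100;return D
E
python3 - <<'E'
from plan import *
v=np.load("v.npy");x,y,w,a,b,c=v;k=chain(v)
W=[];O=k["bc"]
g=lambda cc,gap=0:fing(O,w-a+b+cc,1,8,-72)(gap)
W=[g(c,28)]+[g(t,-1) for t in np.linspace(c,-.0,17)]+[g(0,-6)]
W=np.array(W);print(W.round(1).tolist());s=sense();print(s["eef_pos"])
print((np.diff(np.vstack([np.array([530.7,-13.1]),W]),axis=0)/100).round(2).tolist())
E
```

```text
[[485.9, 138.4], [510.2, 122.6], [519.5, 119.6], [528.5, 115.3], [537.0, 109.6], [544.7, 102.6], [551.5, 94.6], [556.5, 88.0], [560.8, 80.6], [564.3, 72.5], [566.8, 63.8], [568.1, 54.5], [568.3, 44.9], [567.0, 35.1], [564.4, 25.3], [560.3, 15.8], [554.7, 6.8], [547.8, -1.5], [543.6, -4.2]]
[530.49131346 -13.75793403 333.38369897]
[[-0.45, 1.52], [0.24, -0.16], [0.09, -0.03], [0.09, -0.04], [0.08, -0.06], [0.08, -0.07], [0.07, -0.08], [0.05, -0.07], [0.04, -0.07], [0.03, -0.08], [0.02, -0.09], [0.01, -0.09], [0.0, -0.1], [-0.01, -0.1], [-0.03, -0.1], [-0.04, -0.1], [-0.06, -0.09], [-0.07, -0.08], [-0.04, -0.03]]
```

>>> drive_tool --commands "-0.07 0.29 0 0 0 0 0;-0.07 0.29 0 0 0 0 0;-0.07 0.29 0 0 0 0 0;-0.07 0.29 0 0 0 0 0;-0.08 0.3 0 0 0 0 0;0 0 -0.33 0 0 0 0;0 0 -0.33 0 0 0 0;0 0 -0.33 0 0 0 0;0 0 -0.33 0 0 0 0;0 0 -0.33 0 0 0 0;0 0 -0.33 0 0 0 0;0 0 -0.33 0 0 0 0;0 0 -0.33 0 0 0 0;0 0 0 0 0 0 0;0 0 0 0 0 0 0"

```text
time_s: 5.53
eef_pos: [494.4, 132.6, 69.2]
ee_rot: [-0.0, 0.983, 0.185, -0.001]
force: [0.1, -0.5, 1.0]
grip_width: 0.002
grip_force: 0.0
```

Run:
```python
from h import *
p=capture("scene");cv2.imwrite("pics/s1.png",p["pixels"]);q=capture("side")
a=cv2.resize(p["pixels"][140:260,210:350],(400,343),interpolation=cv2.INTER_CUBIC);b=cv2.resize(q["pixels"][150:293,160:327],(400,343),interpolation=cv2.INTER_CUBIC)
cv2.imwrite("pics/s1.png",np.hstack([a,b]));print(sense()["force"])
```

```text
[-0.30919033  0.04155942  0.08950802]
```

View pics/s1.png

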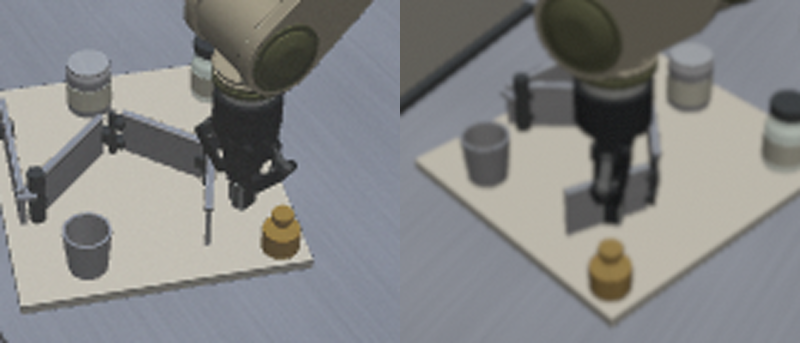

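>>> drive_tool --commands "0.08 -0.05 0 0 0 0 0;0.08 -0.05 0 0 0 0 0;0.09 -0.03 0 0 0 0 0;0.09 -0.04 0 0 0 0 0;0.08 -0.06 0 0 0 0 0;0.08 -0.07 0 0 0 0 0;0.07 -0.08 0 0 0 0 0;0.05 -0.07 0 0 0 0 0;0.04 -0.07 0 0 0 0 0;0.03 -0.08 0 0 0 0 0;0.02 -0.09 0 0 0 0 0;0.01 -0.09 0 0 0 0 0;0 -0.1 0 0 0 0 0;-0.01 -0.1 0 0 0 0 0;-0.03 -0.1 0 0 0 0 0;-0.04 -0.1 0 0 0 0 0;-0.06 -0.09 0 0 0 0 0;-0.05 -0.05 0 0 0 0 0"

```text
time_s: 7.13
eef_pos: [547.3, -0.1, 69.4]
ee_rot: [-0.0, 0.983, 0.184, 0.0]
force: [2.6, 5.3, -1.5]
grip_width: 0.004
grip_force: 2.7
```

>>> drive_tool --commands "-0.02 -0.02 0 0 0 0 0;-0.02 -0.02 0 0 0 0 0;-0.02 -0.01 0 0 0 0 0;0 0 0 0 0 0 0"

```text
time_s: 7.47
eef_pos: [541.7, -4.1, 69.4]
ee_rot: [0.0, 0.983, 0.185, 0.0]
force: [2.8, 1.7, -1.3]
grip_width: -0.003
grip_force: 1.4
```

Run:
```python
from h import *
p=capture("scene");q=capture("side")
a=cv2.resize(p["pixels"][140:260,210:350],(400,343),interpolation=cv2.INTER_CUBIC);b=cv2.resize(q["pixels"][150:293,160:327],(400,343),interpolation=cv2.INTER_CUBIC)
cv2.imwrite("pics/s2.png",np.hstack([a,b]));print(sense()["force"],sense()["eef_pos"])
```

```text
[ 1.83784395 -0.0638283   0.02997555] [541.70701808  -4.08993566  69.38513236]
```

View pics/s2.png

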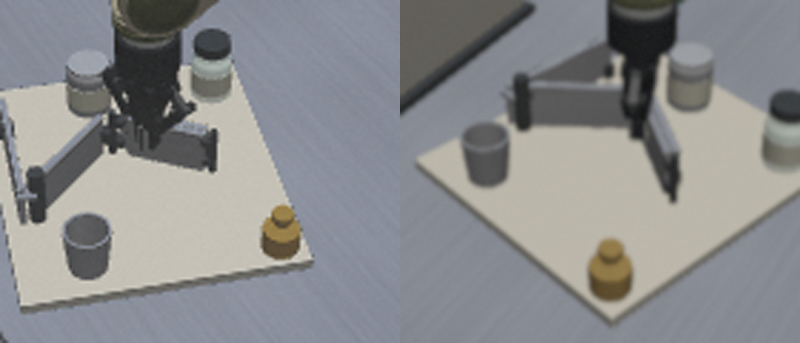

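>>> drive_tool --commands "0.1 0.06 0 0 0 0 0;0.1 0.06 0 0 0 0 0;0 0 0.33 0 0 0 0;0 0 0.33 0 0 0 0;0 0 0.33 0 0 0 0;0 0 0.33 0 0 0 0;-0.05 -0.05 0.33 0 0 0 0;-0.05 -0.05 0.33 0 0 0 0;-0.1 -0.05 0.33 0 0 0 0;-0.1 -0.05 0.33 0 0 0 0;0 0 0 0 0 0 0;0 0 0 0 0 0 0"

```text
time_s: 8.57
eef_pos: [531.6, -12.5, 334.9]
ee_rot: [0.001, 0.983, 0.185, 0.001]
force: [-0.1, 0.6, -0.8]
grip_width: -0.001
grip_force: 0.0
```

Run:
```python
from h import *
s=sense();p=capture("wrist");cv2.imwrite("pics/w1raw.png",p["pixels"])
import pickle;pickle.dump((s,p),open("w1.pkl","wb"))
k=chain(np.load("v.npy"));print(s["eef_pos"],proj(p,[[*k[q],80] for q in("P","ab","bc")],s).round())
cv2.imwrite("pics/w1.png",cv2.convertScaleAbs(cv2.resize(p["pixels"][0:180,150:360],(700,600),interpolation=cv2.INTER_CUBIC),alpha=1.4))
```

```text
[531.60347823 -12.49969194 334.85563356] [[302.   8.]
 [303. 144.]
 [198. 169.]]
```

View pics/w1.png

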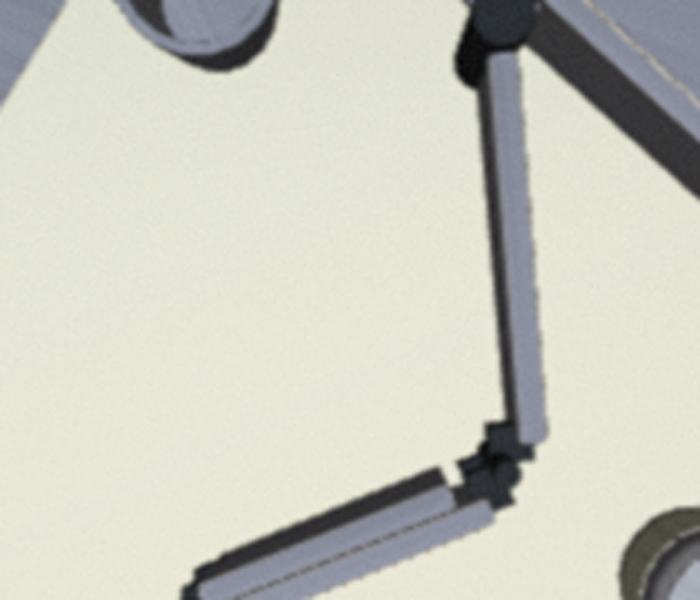

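Run:
```python
from plan import *
import pickle
from scipy.optimize import least_squares
s,p=pickle.load(open("w1.pkl","rb"));v0=np.load("v.npy")
sc=lambda *q:np.array(q)/3.3333+[150,0]
oA=sc((504,60),(533,438));oB=sc((488,512),(265,597));oC=sc((447,498),(205,592));oab=sc((495,470));oP=sc((505,12))
def perp(o,a,b):
    n=np.array([-(b-a)[1],(b-a)[0]]);return (o-a)@n/np.linalg.norm(n)
def leaf(O,Rm,x,y0,y1): return proj(p,[[*(O+Rm@[x,y]),80] for y in(y0,y1)],s)
def r(u):
    v=np.array([u[0],u[1],v0[2],u[2],u[3],u[4]]);k=chain(v)
    return np.concatenate([perp(oA,*leaf(k["P"],k["RA"],0,0,-130)),perp(oB,*leaf(k["ab"],k["RB"],-10,0,120)),perp(oC,*leaf(k["bc"],k["RC"],5,0,-105)),
     .5*(proj(p,[[*k["ab"],82]],s)-oab).ravel(),.5*(proj(p,[[*k["P"],90]],s)-oP).ravel(),(u[:2]-v0[:2])/5])
q=least_squares(r,[*v0[:2],.78,1.8,0]);u=q.x;print(u.round(3),r(u).round(1))
v=np.array([u[0],u[1],v0[2],u[2],u[3],0]);np.save("v1.npy",v)
x,y,w,a,b,c=v;k=chain(v);print({m:k[m].round(1) for m in("P","ab","bc")})
O=k["ab"];g=lambda bb,gap=0,yy=105:fing(O,w-a+bb,-1,-13,yy)(gap)
W=np.array([g(b,20)]+[g(t,-1) for t in np.linspace(b,0,22)]+[g(0,-6)])
print(W.round(0).tolist());print((np.diff(np.vstack([[530.7,-13.1],W]),axis=0)/100).round(2).tolist())
for aa in (a,a/2,0): print("home",[ (k["P"]+rot(w-aa)@[-23-(11*abs(np.cos(w-aa-TY))+14.5*abs(np.sin(w-aa-TY))),-125]).round(1)])
```

```text
[ 6.92736e+02  4.81900e+00  7.93000e-01  1.83500e+00 -4.00000e-03] [ 0.1 -0.7 -0.2  0.2 -0.   0.2  1.4  0.8  0.1 -0.4  0.3  0.5]
{'P': array([692.7,   4.8]), 'ab': array([564.1, -51.4]), 'bc': array([475.5,  36.9])}
[[457.0, -7.0], [473.0, 7.0], [479.0, 15.0], [486.0, 23.0], [493.0, 30.0], [502.0, 36.0], [509.0, 41.0], [516.0, 45.0], [524.0, 49.0], [532.0, 52.0], [540.0, 55.0], [549.0, 56.0], [558.0, 57.0], [567.0, 58.0], [576.0, 57.0], [585.0, 56.0], [595.0, 54.0], [604.0, 50.0], [613.0, 46.0], [621.0, 42.0], [629.0, 36.0], [637.0, 29.0], [644.0, 22.0], [647.0, 17.0]]
[[-0.74, 0.06], [0.15, 0.14], [0.06, 0.08], [0.07, 0.08], [0.08, 0.07], [0.08, 0.06], [0.07, 0.05], [0.07, 0.04], [0.08, 0.04], [0.08, 0.03], [0.08, 0.02], [0.09, 0.02], [0.09, 0.01], [0.09, 0.0], [0.09, -0.01], [0.09, -0.01], [0.09, -0.02], [0.09, -0.03], [0.09, -0.04], [0.09, -0.05], [0.08, -0.06], [0.08, -0.07], [0.07, -0.07], [0.02, -0.04]]
home [array([564.1, -19.1])]
home [array([581.5, -65.4])]
home [array([ 617.6, -103. ])]
```

>>> drive_tool --commands "-0.25 0.02 0 0 0 0 0;-0.25 0.02 0 0 0 0 0;-0.25 0.02 0 0 0 0 0;0 0 -0.33 0 0 0 0;0 0 -0.33 0 0 0 0;0 0 -0.33 0 0 0 0;0 0 -0.33 0 0 0 0;0 0 -0.33 0 0 0 0;0 0 -0.33 0 0 0 0;0 0 -0.33 0 0 0 0;0 0 -0.33 0 0 0 0;0 0 0 0 0 0 0;0 0 0 0 0 0 0"

```text
time_s: 9.7
eef_pos: [455.5, -5.8, 68.2]
ee_rot: [-0.001, 0.983, 0.185, -0.002]
force: [0.2, -0.5, 0.2]
grip_width: 0.0
grip_force: 0.0
```

>>> drive_tool --commands "0.08 0.07 0 0 0 0 0;0.08 0.07 0 0 0 0 0;0.06 0.08 0 0 0 0 0;0.07 0.08 0 0 0 0 0;0.08 0.07 0 0 0 0 0;0.08 0.06 0 0 0 0 0;0.07 0.05 0 0 0 0 0;0.07 0.04 0 0 0 0 0;0.08 0.04 0 0 0 0 0;0.08 0.03 0 0 0 0 0;0.08 0.02 0 0 0 0 0;0.09 0.02 0 0 0 0 0;0.09 0.01 0 0 0 0 0"

```text
time_s: 10.78
eef_pos: [558.0, 58.5, 69.1]
ee_rot: [-0.0, 0.983, 0.185, -0.001]
force: [-3.4, -1.3, 0.6]
grip_width: 0.0
grip_force: 1.4
```

>>> drive_tool --commands "0.09 0 0 0 0 0 0;0.09 -0.01 0 0 0 0 0;0.09 -0.01 0 0 0 0 0;0.09 -0.02 0 0 0 0 0;0.09 -0.03 0 0 0 0 0;0.09 -0.04 0 0 0 0 0;0.08 -0.05 0 0 0 0 0;0.08 -0.06 0 0 0 0 0;0.08 -0.07 0 0 0 0 0"

```text
time_s: 11.53
eef_pos: [635.9, 29.6, 69.0]
ee_rot: [-0.001, 0.983, 0.185, -0.001]
force: [-2.7, 1.3, 0.2]
grip_width: 0.001
grip_force: 1.3
```

>>> drive_tool --commands "0.04 -0.05 0 0 0 0 0;0.02 -0.03 0 0 0 0 0;0.01 -0.02 0 0 0 0 0"

```text
time_s: 11.78
eef_pos: [642.3, 20.9, 68.9]
ee_rot: [-0.002, 0.983, 0.185, -0.0]
force: [-5.3, 17.5, 2.9]
grip_width: -0.0
grip_force: 8.8
```

>>> drive_tool --commands "-0.05 0.09 0 0 0 0 0;-0.05 0.09 0 0 0 0 0;0 0 0.33 0 0 0 0;0 0 0.33 0 0 0 0;0 0 0.33 0 0 0 0;-0.1 -0.05 0.33 0 0 0 0;-0.2 -0.1 0.33 0 0 0 0;-0.2 -0.1 0.33 0 0 0 0;-0.2 -0.1 0.33 0 0 0 0;-0.2 -0.15 0.33 0 0 0 0;0 0 0 0 0 0 0;0 0 0 0 0 0 0"

```text
time_s: 12.78
eef_pos: [542.3, -13.2, 335.5]
ee_rot: [0.001, 0.983, 0.184, 0.002]
force: [-0.0, 0.9, -0.7]
grip_width: -0.005
grip_force: 0.0
```

Run:
```python
from h import *
s=sense();p=capture("wrist");import pickle;pickle.dump((s,p),open("w2.pkl","wb"))
v=np.load("v1.npy");v[4:]=0;k=chain(v);q=proj(p,[[*k[m],80] for m in("P","ab","bc")],s);print(s["eef_pos"],q.round())
cv2.imwrite("pics/w2.png",cv2.convertScaleAbs(cv2.resize(p["pixels"][0:180,200:410],(700,600),interpolation=cv2.INTER_CUBIC),alpha=1.4))
```

```text
[542.31297221 -13.18612975 335.52129033] [[295.  17.]
 [297. 151.]
 [282.  34.]]
```

View pics/w2.png

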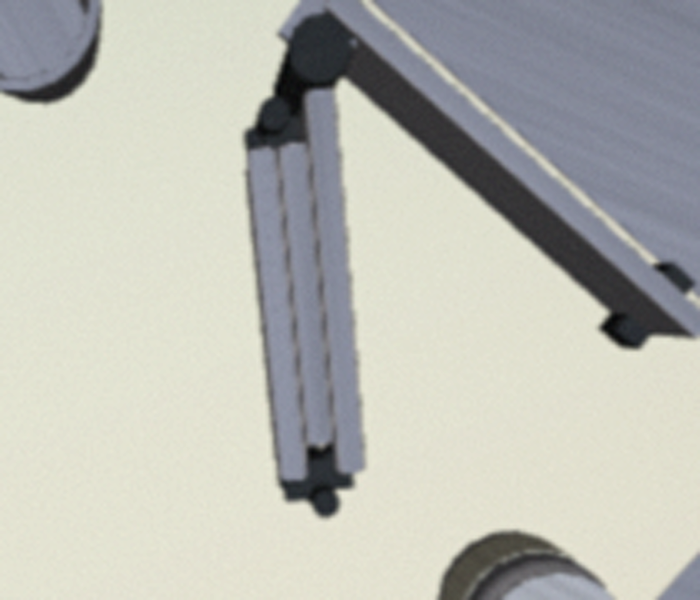

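Run:
```python
from plan import *
v=np.load("v1.npy");x,y,w,a,b,c=v;P=v[:2]
g=lambda aa,gap=0:fing(P,w-aa,-1,-23,-116)(gap)
W=np.array([g(a,22)]+[g(t,-1) for t in np.linspace(a,0,11)]+[g(0,-6)])
print(W.round(0).tolist());print((np.diff(np.vstack([[542,-13.5],W]),axis=0)/100).round(2).tolist())
```

```text
[[562.0, 5.0], [573.0, -16.0], [574.0, -25.0], [577.0, -33.0], [580.0, -42.0], [583.0, -51.0], [588.0, -59.0], [593.0, -67.0], [599.0, -75.0], [606.0, -82.0], [613.0, -89.0], [621.0, -95.0], [626.0, -96.0]]
[[0.2, 0.18], [0.11, -0.2], [0.02, -0.09], [0.02, -0.09], [0.03, -0.09], [0.04, -0.09], [0.05, -0.08], [0.05, -0.08], [0.06, -0.08], [0.07, -0.07], [0.07, -0.07], [0.08, -0.06], [0.05, -0.01]]
```

>>> drive_tool --commands "0.1 0.09 0 0 0 0 0;0.1 0.09 0 0 0 0 0;0 0 -0.33 0 0 0 0;0 0 -0.33 0 0 0 0;0 0 -0.33 0 0 0 0;0 0 -0.33 0 0 0 0;0 0 -0.33 0 0 0 0;0 0 -0.33 0 0 0 0;0 0 -0.33 0 0 0 0;0 0 -0.33 0 0 0 0;0 0 0 0 0 0 0;0 0 0 0 0 0 0"

```text
time_s: 13.83
eef_pos: [561.7, 5.6, 67.8]
ee_rot: [-0.001, 0.983, 0.185, -0.002]
force: [0.2, -0.5, 1.1]
grip_width: -0.002
grip_force: 0.0
```

>>> drive_tool --commands "0.06 -0.1 0 0 0 0 0;0.05 -0.1 0 0 0 0 0;0.02 -0.09 0 0 0 0 0;0.02 -0.09 0 0 0 0 0;0.03 -0.09 0 0 0 0 0;0.04 -0.09 0 0 0 0 0;0.05 -0.08 0 0 0 0 0;0.05 -0.08 0 0 0 0 0;0.06 -0.08 0 0 0 0 0;0.07 -0.07 0 0 0 0 0;0.07 -0.07 0 0 0 0 0;0.05 -0.04 0 0 0 0 0"

```text
time_s: 14.83
eef_pos: [619.9, -93.7, 70.2]
ee_rot: [-0.001, 0.983, 0.185, -0.0]
force: [-4.5, 7.2, 0.5]
grip_width: 0.0
grip_force: 3.4
```

>>> drive_tool --commands "0.03 -0.02 0 0 0 0 0;0.02 -0.01 0 0 0 0 0;0.02 0 0 0 0 0 0"

```text
time_s: 15.08
eef_pos: [625.0, -96.3, 69.9]
ee_rot: [-0.002, 0.983, 0.185, -0.003]
force: [-22.2, 4.8, 8.7]
grip_width: 0.002
grip_force: 11.2
```

>>> drive_tool --commands "-0.1 0.03 0 0 0 0 0;-0.12 0.03 0 0 0 0 0;0 0 0.33 0 0 0 0;0 0 0.33 0 0 0 0;0 0 0.33 0 0 0 0;0 0 0.33 0 0 0 0;-0.1 0.1 0.33 0 0 0 0;-0.1 0.2 0.33 0 0 0 0;-0.2 0.2 0.33 0 0 0 0;-0.2 0.2 0.33 0 0 0 0;0 0 0 0 0 0 0;0 0 0 0 0 0 0"

```text
time_s: 16.08
eef_pos: [546.5, -22.0, 334.4]
ee_rot: [0.002, 0.983, 0.185, 0.003]
force: [-0.1, 0.2, -0.8]
grip_width: 0.001
grip_force: 0.0
```

Run:
```python
from h import *
s=sense();p=capture("wrist");q=capture("scene")
a=cv2.resize(p["pixels"][0:200,180:440],(520,400),interpolation=cv2.INTER_CUBIC);b=cv2.resize(q["pixels"][140:260,200:330],(280,258),interpolation=cv2.INTER_CUBIC)
c=np.zeros((400,800,3),np.uint8);c[:,:520]=a;c[:258,520:]=b;cv2.imwrite("pics/w3.png",cv2.convertScaleAbs(c,alpha=1.3));print(s["eef_pos"])
```

```text
[546.45136748 -21.98968988 334.4099631 ]
```

View pics/w3.png

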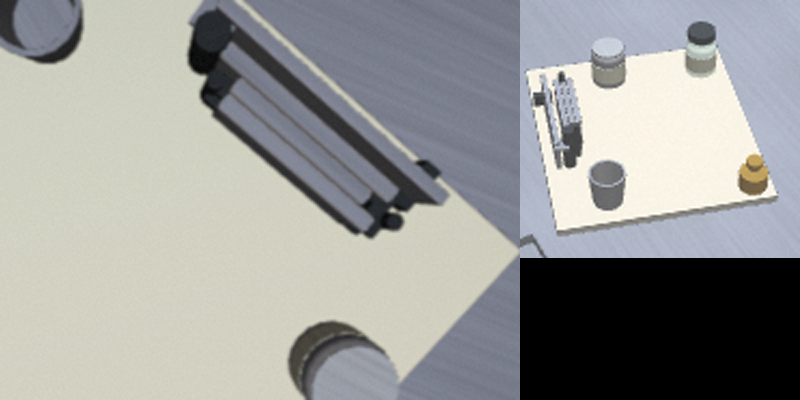

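The wrist view shows the three leaves stacked and parallel to the rail: leaf A's strip runs from (230,48) to (395,195), and the rail from (240,10) to (445,195). In the scene view the four bystanders on the board are where they were.

```bash
python3 -c "
from rig import finish_job
print(finish_job())"
```

```text
the job is handed in; nothing more can be done
None
```

The guard is folded away in the order asked (C onto B, both onto A, then the pack home along the rail), all the board items stand where they were, and the job was handed in at about 16 s.

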